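Unlock the large weight case in the calibration lab

TASK

Unlock the larger of the two black weight cases: turn the dial on its lid until the pointer stands at 4, then slide its steel latch all the way towards the dial so that the rod is clear of the keeper, and let go. Leave the dial of the smaller case as it is.

Things in the scene. Friction and masses are not known exactly. Their poses are not given: they have to be found in the camera images.
- large_dial_grip (a point): Dial on the lid of the larger case (220 deep x 280 wide x 100 mm high, fixed): black upright bar 44 x 14 mm, from 10 to 46 mm above the lid, on a 46 mm round foot, in the middle of a fixed 104 mm aluminium scale disc. Point: on its vertical axis, 33 mm above the lid (133 mm above the bench). Turns with the dial: x runs along the bar to the pointer end (white line), z up.
- large_dial (a joint): Its angle in rad, growing clockwise from above: 0 at numeral 0, 0.524 (30 degrees) per numeral, 2.094 at 4, stop 4.19 at 8. Starts 0.7 to 1.4. 4 lies straight towards the case's front (carrying handle, robot's side), 1 towards the latch, 7 away from it. Stays where left (friction 0.05 N m). The latch slides only with the pointer within about 12 degrees of 4.
- large_bolt_grip (a point): Latch of the larger case: upright steel fin 30 mm long (y), 14 mm thick (x), from 6 to 40 mm above the lid, on a 26 mm wide slide; its 10 mm rod runs through a steel keeper at the case's end. Point: on the fin, 30 mm above the lid (130 mm above the bench), moves with it. y points in the sliding direction, to the dial (axis 105 mm away when locked); -x to the case's front, z up.
- large_bolt (a joint): Travel of that latch in m towards the dial: 0 locked, 0.025 at its stop with the rod 10 mm clear of the keeper. Light friction (1.5 N); it stays where it is left.
- small_dial_pointer (a point): The smaller case (150 deep x 215 wide x 65 mm high) has the same dial and latch: to be left alone. Point: the pointer end of its dial, at the top of the bar, 22 mm from its axis, 111 mm above the bench.

How it is judged:
By the outcome, as a careful person would: the job done as asked, in the order asked, and still so for the second after the job is handed in, with the robot touching nothing.
It also fails if it takes over 48 s, if anything falls off the work surface, if the arm or the gripper's body presses on something with over 40 N, if the wrist force passes 120 N, or if a joint passes its speed limit or range.

ROBOT

A 6-joint arm with a two-finger parallel gripper is mounted at the origin on the work surface. World frame = base frame: x ahead of the robot, y to its left, z up, the work surface at z = 0. Lengths are in m, angles in rad, forces in N, time in s.
With the tool pointing down it reaches from about 0.425 to 0.95 m from the base axis. Payload 3.5 kg.
Tool frame: the origin (TCP) lies on the centre line of the jaws, within the pads' length; the fingertips stand 14 mm ahead of it and the grasp point (between the pads) lies 5 mm behind it (tips_ahead is the distance from the TCP to the fingertips, in m); y points along the fingers, z is the direction in which the jaws open and shut, and the axes are right-handed (so a half turn about y gives the same grasp; the last joint's range is limited). The gripper opens to 85 mm and grips with 20 to 120 N. Pads are 22 mm wide; open, the fingers measure 114 mm over their backs; the gripper's body (76 mm by 85 mm) begins 54 mm behind the grasp point. The pads swing forward as they close: fully open they stand 13 mm farther back than shut.
Start: joints at [-1.391, 0.286, 1.577, -0, 1.279, -0.15], TCP at [0.219, -0.639, 0.245] pointing down, gripper open.
Joint ranges: [-2.77, 2.77], [-0.9, 2.22], [0.21, 2.48], [-1.53, 4.67], [0.24, 2.81], [-2.84, 2.84]. Speed limits (rad/s): [2.79, 2.79, 3.14, 3.14, 3.14, 3.14].

INTERFACE

Orientations are given as a unit quaternion [x, y, z, w].
In Python, from plant import get_state, read_camera, sign_off, tips_ahead gives the robot as it stands.
- The arm moves only by the tool send_rows, never from a script. Its argument "plan" is a list of rows, each a list of 2 entries, a list of its own where there are three numbers: the shift along the tool's x, y, z in units of 12 cm (1.0 is 12 cm), then the turn, a rotation vector about the tool's x, y, z in units of 360 degrees (1.0 is 360 degrees). In form: [[[tx, ty, tz], [rx, ry, rz]], ...]. A call has 1 to 12 rows; each row shifts and turns the commanded pose from where the row before left it, along the tool's axes as they then stand; what a row does not reach is not made up. A row lasts 1/10 s, in which the tool goes at most 50 mm and 8.59 degrees, less where a joint would pass 70% of its speed; a pose out of reach is approached as far as the arm can. A call with a number of a shift or a turn outside -1 to 1 is refused whole. A call with a gripper value outside its range is refused whole. "gripper" is the closure, from 0 (fully open) to 1 (shut), set as the call begins (left out, the last holds). The fingers move at their own pace and stop on an object; "grip_force" is the grip in N (left out, the last holds). Time passes only in rows, so rows that do not move let the fingers close. It gives the time, the measured TCP pose, the force and the opening at its end, in the units of the state.
- get_state(): the state, without advancing time (a new reading comes with each control period).
- read_camera(name): name is "scene" or "top" or "wrist"; returns a dict with "img" (400x640x3 uint8, blue, green, red), "fx", "fy", "cx", "cy" (pixels), "world_from_camera" (4x4, takes a point from camera to world coordinates); the wrist camera has in their place "mount" (4x4, takes a point from camera to tool coordinates, whose origin is the TCP and whose axes are the tool frame's). Camera axes: x right, y down, z forward; pixel columns grow to the right and rows downward; lengths in m; the calibration is good to about 2 mm. A picture is of the moment at which its call begins: read the wrist's pose just before it. There is no depth.
- sign_off(): hands the job in, once; it reports no verdict.
The state is a dict: "time": time; "qpos": joint angles; "dq": joint speeds; "joint_efforts": joint torques, N m; "eef_pos": TCP position; "tcp_rot": TCP orientation; "contact_force": force on the tool from outside, world axes, zero at the start; "wrist_torque": the same for the moment, N m; "opening": opening from 0.0 (shut) to 1.0 (fully open).
Only numpy, scipy, OpenCV 4.12 (cv2) and the standard library are available. Lean on these libraries where they do the work, as an engineer would, in place of code of your own. Each camera call takes 0.05 s, during which the arm holds its last target. There are 200 camera calls.

## Working session

There is one attempt and no reset: what is moved stays moved. The work goes in short steps, Python scripts to look and compute and a tool call to move; the robot and the scene stay as the last step left them, time stands still between calls to the robot, and variables do not carry over. Pictures are saved under pics/ and viewed, about 8 in all and at most 12, crops included, and the job is handed in when it is done.

Besides the shell and the picture viewer there is one more tool, called after "Emit:" as name(argument=value, ...), one argument or row to a line, values as JSON. send_rows: Moves the arm, as the interface text tells. Its arguments: {"type":"object","properties":{"plan":{"type":"array"},"gripper":{"type":"number"},"grip_force":{"type":"number"}},"required":["plan"]}

```bash
mkdir -p pics; ls; python3 - <<'E'
from plant import *
import cv2
s=get_state(); print(s['time'],s['eef_pos'],s['tcp_rot'],s['contact_force'],s['opening'],tips_ahead if not callable(tips_ahead) else tips_ahead())
for n in ('top','scene'):
    c=read_camera(n); cv2.imwrite(f'pics/{n}0.png',c['img']); print(n,c['fx'],c['fy'],c['cx'],c['cy'],c['world_from_camera'].round(3).tolist() if hasattr(c['world_from_camera'],'round') else c['world_from_camera'])
E
```

```text
pics
0.0 [ 0.21850905 -0.63798997  0.24393232] [-0.11608914  0.69835927 -0.69666652  0.11607496] [ 0.3417421   0.09149783 -0.18928959] 0.9959041731245517 0.014
top 363.5161158925682 363.5161158925682 323.6623464529034 196.57230456635753 [[0.002, -0.986, 0.166, 0.428], [-0.999, -0.009, -0.041, 0.015], [0.042, -0.166, -0.985, 0.882], [0.0, 0.0, 0.0, 1.0]]
scene 433.4011470194353 433.4011470194353 325.71365205554895 199.63406182473528 [[-0.584, 0.582, -0.566, 1.13], [0.812, 0.434, -0.391, 0.417], [0.018, -0.687, -0.726, 0.883], [0.0, 0.0, 0.0, 1.0]]
```

View pics/top0.png

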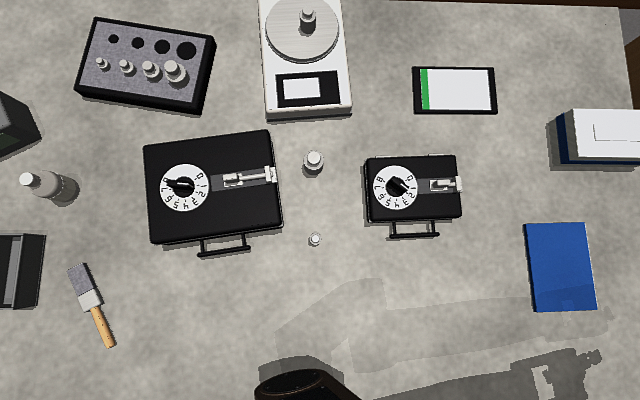

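View pics/scene0.png

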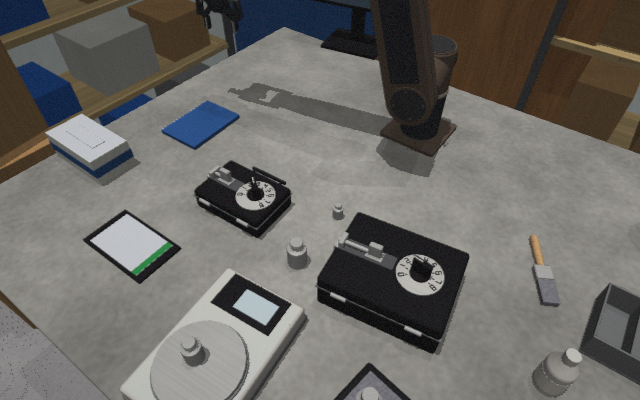

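```bash
cat > h.py <<'E'
import numpy as np, cv2
from plant import *
from scipy.spatial.transform import Rotation as R
def ray(c,uv,z,T=None):
    T=np.array(c['world_from_camera']) if T is None else T
    d=T[:3,:3]@np.array([(uv[0]-c['cx'])/c['fx'],(uv[1]-c['cy'])/c['fy'],1]); o=T[:3,3]
    return o+d*(z-o[2])/d[2]
def proj(c,p,T=None):
    T=np.array(c['world_from_camera']) if T is None else T
    q=T[:3,:3].T@(np.asarray(p)-T[:3,3]); return np.array([c['cx']+c['fx']*q[0]/q[2],c['cy']+c['fy']*q[1]/q[2]])
E
python3 - <<'E'
from h import *
out=[]
for n,roi,low in (('top',(150,155,215,220),110),('scene',(392,248,450,300),110)):
    c=read_camera(n); g=c['img'].min(2); x0,y0,x1,y1=roi
    m=np.zeros_like(g); m[y0:y1,x0:x1]=(g[y0:y1,x0:x1]>low)*255
    cs,_=cv2.findContours(m,0,2); k=max(cs,key=cv2.contourArea); h=cv2.convexHull(k)
    P=np.array([ray(c,p,0.103)[:2] for p in h[:,0]],np.float32)
    print(n,cv2.minEnclosingCircle(P),cv2.fitEllipse(P))
    # lid quad from black mask
    b=cv2.cvtColor(c['img'],cv2.COLOR_BGR2GRAY)
    if n=='top': crop=c['img'][120:265,135:290]
    else: crop=c['img'][205:350,315:475]
    out.append(cv2.resize(crop,(400,370) if n=='top' else (400,370),interpolation=cv2.INTER_CUBIC))
cv2.imwrite('pics/crop.png',np.hstack(out))
E
```

```text
top ((0.5771252512931824, 0.2827593982219696), 0.05198701471090317) ((0.5772177577018738, 0.28274378180503845), (0.102608323097229, 0.10344456136226654), 161.32742309570312)
scene ((0.578740656375885, 0.28528088331222534), 0.05183863639831543) ((0.5787512063980103, 0.28531143069267273), (0.1024128869175911, 0.10334770381450653), 84.12454986572266)
```

View pics/crop.png

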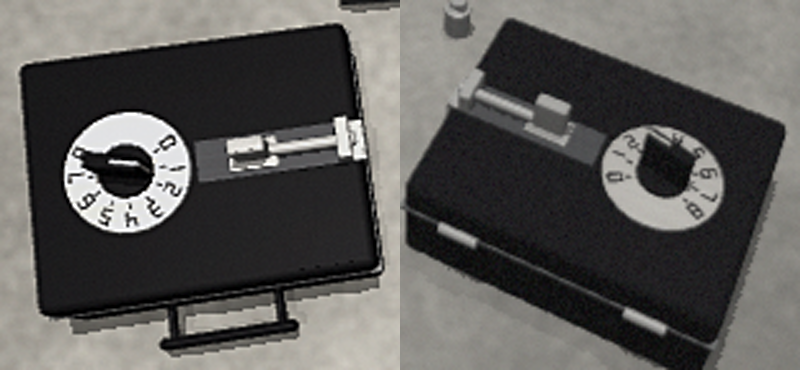

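```bash
python3 - <<'E'
from h import *
s=get_state(); M=R.from_quat(s['tcp_rot']).as_matrix(); print('tool axes cols',M.round(3).tolist())
w=read_camera('wrist'); print(np.array(w['mount']).round(4).tolist(),w['fx'],w['cx'],w['cy'])
c=read_camera('top')
k=155/400; 
f=lambda u,v:(135+u*k,120+v*145/370)
for n,p,z in (('TL',(22,67),.1),('TR',(343,27),.1),('BR',(380,262),.1),('BL',(42,315),.1),('fin',(252,140),.14),('keeper',(352,135),.12)): print(n,ray(c,f(*p),z).round(3))
for wp in ([.55,-.3,.3],[.54,.25,.32]):
    print(wp, (M.T@(np.array(wp)-s['eef_pos'])/.12).round(2))
E
```

```text
tool axes cols [[-0.946, -0.0, 0.324], [-0.324, 0.001, -0.946], [-0.0, -1.0, -0.001]]
[[-0.0019, 0.9484, 0.3172, -0.0807], [0.0004, -0.3172, 0.9484, -0.1293], [1.0, 0.0019, 0.0002, -0.0008], [0.0, 0.0, 0.0, 1.0]] 349.8412737799159 310.852249669272 199.20375201401913
TL [0.667 0.377 0.1  ]
TR [0.708 0.107 0.1  ]
BR [0.502 0.071 0.1  ]
BL [0.457 0.343 0.1  ]
fin [0.596 0.172 0.14 ]
keeper [0.606 0.095 0.12 ]
[0.55, -0.3, 0.3] [-3.53 -0.46 -1.77]
[0.54, 0.25, 0.32] [-4.93 -0.62 -6.14]
```

Emit:
send_rows(
  plan=[
    [[-0.3, -0.04, -0.15], [0, 0, 0]],
    [[-0.3, -0.04, -0.15], [0, 0, 0]],
    [[-0.3, -0.04, -0.15], [0, 0, 0]],
    [[-0.3, -0.04, -0.15], [0, 0, 0]],
    [[-0.3, -0.04, -0.15], [0, 0, 0]],
    [[-0.3, -0.04, -0.15], [0, 0, 0]],
    [[-0.3, -0.04, -0.15], [0, 0, 0]],
    [[-0.3, -0.04, -0.15], [0, 0, 0]],
    [[-0.3, -0.04, -0.15], [0, 0, 0]],
    [[-0.3, -0.04, -0.15], [0, 0, 0]],
    [[-0.3, -0.04, -0.15], [0, 0, 0]],
    [[-0.3, -0.04, -0.15], [0, 0, 0]],
  ],
)

```text
time: 1.5
eef_pos: [0.5583, -0.293, 0.3032]
tcp_rot: [0.116, -0.697, 0.698, -0.116]
contact_force: [0.6, -0.2, -0.3]
opening: 1.004
```

Emit:
send_rows(
  plan=[
    [[-0.14, -0.01, -0.365], [0, 0, 0]],
    [[-0.14, -0.01, -0.365], [0, 0, 0]],
    [[-0.14, -0.01, -0.365], [0, 0, 0]],
    [[-0.14, -0.01, -0.365], [0, 0, 0]],
    [[-0.14, -0.01, -0.365], [0, 0, 0]],
    [[-0.14, -0.01, -0.365], [0, 0, 0]],
    [[-0.14, -0.01, -0.365], [0, 0, 0]],
    [[-0.14, -0.01, -0.365], [0, 0, 0]],
    [[-0.14, -0.01, -0.365], [0, 0, 0]],
    [[-0.14, -0.01, -0.365], [0, 0, 0]],
    [[-0.14, -0.01, -0.365], [0, 0, 0]],
    [[-0.14, -0.01, -0.365], [0, 0, 0]],
  ],
)

```text
time: 2.7
eef_pos: [0.5776, 0.2702, 0.3175]
tcp_rot: [0.116, -0.697, 0.698, -0.116]
contact_force: [1.2, -0.4, 0.3]
opening: 0.999
```

Emit:
send_rows(
  plan=[
    [[0, 0, 0], [0, -0.02, 0]],
    [[0, 0, 0], [0, -0.02, 0]],
    [[0, 0, 0], [0, -0.02, 0]],
    [[0, 0, 0], [0, -0.02, 0]],
    [[0, 0, 0], [0, -0.02, 0]],
    [[0, 0, 0], [0, -0.02, 0]],
    [[0, 0, 0], [0, -0.02, 0]],
    [[0, 0, 0], [0, -0.02, 0]],
    [[0, 0, 0], [0, 0, 0]],
    [[0, 0, 0], [0, 0, 0]],
  ],
)

```text
time: 3.7
eef_pos: [0.5779, 0.2682, 0.3173]
tcp_rot: [-0.437, 0.556, -0.556, 0.437]
contact_force: [0.3, -0.6, -0.3]
opening: 1.0
```

```bash
cat >> h.py <<'E'
def wrist():
    s=get_state(); w=read_camera('wrist'); T=np.eye(4); T[:3,:3]=R.from_quat(s['tcp_rot']).as_matrix(); T[:3,3]=s['eef_pos']
    return s,w,T@np.array(w['mount'])
E
python3 - <<'E'
from h import *
s,w,T=wrist(); M=R.from_quat(s['tcp_rot']).as_matrix()
print(s['time'],s['eef_pos'],s['qpos'].round(3) if hasattr(s['qpos'],'round') else s['qpos'],'zyaw',np.degrees(np.arctan2(M[1,2],M[0,2])))
print('dial px',proj(w,[.578,.284,.103],T),'fin px',proj(w,[.594,.180,.14],T))
cv2.imwrite('pics/w1.png',w['img'])
E
```

```text
3.7 [0.57787258 0.26822113 0.31730199] [0.276 0.159 1.596 0.    1.387 0.514] zyaw -13.65500789528252
dial px [308.38161322 152.89806963] fin px [349.09453751 258.54587913]
```

View pics/w1.png

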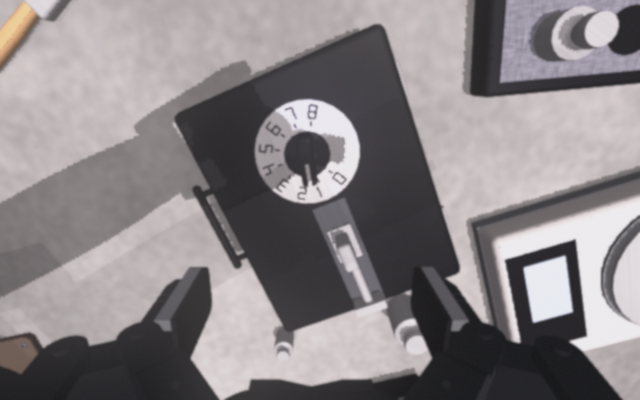

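```bash
python3 - <<'E'
from h import *
s,w,T=wrist(); g=w['img'].min(2)
m=np.zeros_like(g); m[92:212,248:366]=(g[92:212,248:366]>85)*255
m=cv2.morphologyEx(m,cv2.MORPH_OPEN,np.ones((3,3)))
k=max(cv2.findContours(m,0,2)[0],key=cv2.contourArea); h=cv2.convexHull(k)[:,0]
P=np.array([ray(w,p,.103,T)[:2] for p in h],np.float32)
el=cv2.fitEllipse(P); print('disc',el,cv2.minEnclosingCircle(P))
# case silhouette lid edges: dark region, Hough
b=(g<45).astype(np.uint8)*255
ed=cv2.Canny(cv2.GaussianBlur(g,(3,3),0),40,120)
L=cv2.HoughLinesP(ed,1,np.pi/720,40,minLineLength=60,maxLineGap=8)
for l in L[:,0]:
    if l[:2].min()<0 or l[1]>330 or l[3]>330 or not 150<l[0]<470 or not 150<l[2]<470: continue
    a,c=ray(w,l[:2],.1,T),ray(w,l[2:],.1,T); d=(c-a)[:2]; print(l,a[:2].round(3),c[:2].round(3),np.degrees(np.arctan2(d[1],d[0])).round(1),np.linalg.norm(d).round(3))
cv2.imwrite('pics/w1c.png',np.hstack([cv2.resize(w['img'][95:210,250:365],(500,500),interpolation=cv2.INTER_CUBIC),cv2.resize(w['img'][205:310,310:380],(300,500),interpolation=cv2.INTER_CUBIC)]))
E
```

```text
disc ((0.5767390131950378, 0.283853679895401), (0.10549751669168472, 0.10649342834949493), 172.170654296875) ((0.5763989090919495, 0.28383031487464905), 0.05346481129527092)
[383  26 459 267] [0.67  0.379] [0.711 0.119] -81.0 0.264
[178 112 373  24] [0.465 0.352] [0.662 0.383] 9.1 0.199
[174 119 281 322] [0.459 0.346] [0.499 0.095] -81.0 0.255
[335 172 384 296] [0.6   0.258] [0.623 0.101] -81.4 0.158
[301 185 355 309] [0.563 0.253] [0.587 0.092] -81.2 0.163
[192 190 235 268] [0.452 0.274] [0.467 0.176] -80.8 0.099
[199 186 241 263] [0.46  0.276] [0.476 0.181] -80.6 0.097
[251  74 347  31] [0.543 0.368] [0.638 0.383] 8.9 0.096
[462  89 467   0] [0.733 0.309] [0.745 0.383] 80.9 0.075
[196 163 282 324] [0.465 0.3  ] [0.499 0.092] -80.7 0.211
[177 113 375  24] [0.464 0.351] [0.663 0.383] 9.1 0.202
[322 232 353 302] [0.572 0.196] [0.587 0.102] -80.9 0.096
[344 198 370 262] [0.603 0.229] [0.616 0.148] -80.9 0.081
```

View pics/w1c.png

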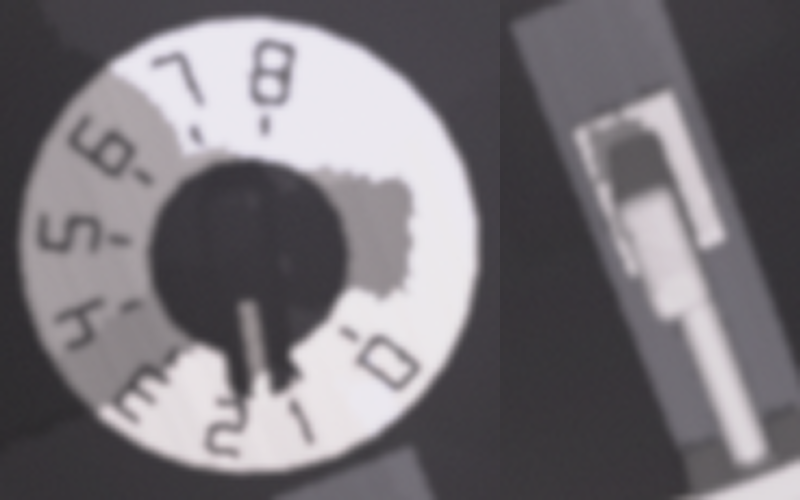

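```bash
python3 - <<'E'
from h import *
s,w,T=wrist(); k=115/500
a,b=[ray(w,(250+u*k,95+v*k),.146,T)[:2] for u,v in ((247,300),(258,378))]
C=np.array([.577,.284]); y=lambda d:np.degrees(np.arctan2(d[1],d[0])).round(1)
print(a,b,y(b-a),y(b-C),np.linalg.norm(b-C))
M=R.from_quat(s['tcp_rot']).as_matrix(); d=M.T@(np.array([.577,.284,.127])-s['eef_pos']); print('zyaw',y(M[:2,2]),(d/.12).round(3))
E
```

```text
[0.57654872 0.28279574] [0.57487697 0.26642219] -95.8 -96.9 0.01770555227717877
zyaw -13.6 [-0.126  1.586 -0.038]
```

Emit:
send_rows(
  plan=[
    [[0, 0, 0], [0, -0.02, 0]],
    [[-0.13, 0.2, -0.022], [0, 0, 0]],
    [[0, 0.3, 0], [0, 0, 0]],
    [[0, 0.3, 0], [0, 0, 0]],
    [[0, 0.2, 0], [0, 0, 0]],
    [[0, 0.15, 0], [0, 0, 0]],
    [[0, 0.15, 0], [0, 0, 0]],
    [[0, 0.1, 0], [0, 0, 0]],
    [[0, 0.1, 0], [0, 0, 0]],
    [[0, 0.06, 0], [0, 0, 0]],
    [[0, 0, 0], [0, 0, 0]],
    [[0, 0, 0], [0, 0, 0]],
  ],
)

```text
time: 5.05
eef_pos: [0.5774, 0.2842, 0.1307]
tcp_rot: [0.471, -0.527, 0.527, -0.472]
contact_force: [1.4, 0.2, -0.2]
opening: 0.999
```

Emit:
send_rows(
  plan=[
    [[0, 0, 0], [0, 0, 0]],
    [[0, 0, 0], [0, 0, 0]],
    [[0, 0, 0], [0, 0, 0]],
    [[0, 0, 0], [0, 0, 0]],
    [[0, 0, 0], [0, 0, 0]],
    [[0, 0, 0], [0, 0, 0]],
    [[0, 0, 0], [0, 0, 0]],
    [[0, 0, 0], [0, 0, 0]],
    [[0, 0, 0], [0, 0, 0]],
    [[0, 0, 0], [0, 0, 0]],
    [[0, 0, 0], [0, 0, 0]],
    [[0, 0, 0], [0, 0, 0]],
  ],
  gripper=1,
  grip_force=30,
)

```text
time: 6.25
eef_pos: [0.5773, 0.284, 0.1304]
tcp_rot: [0.471, -0.527, 0.527, -0.472]
contact_force: [2.0, -0.7, 2.1]
opening: 0.159
```

Emit:
send_rows(
  plan=[
    [[0, 0, 0], [0, 0.0173, 0]],
    [[0, 0, 0], [0, 0.0173, 0]],
    [[0, 0, 0], [0, 0.0173, 0]],
    [[0, 0, 0], [0, 0.0173, 0]],
    [[0, 0, 0], [0, 0.0173, 0]],
    [[0, 0, 0], [0, 0.0173, 0]],
    [[0, 0, 0], [0, 0.0173, 0]],
    [[0, 0, 0], [0, 0.0173, 0]],
    [[0, 0, 0], [0, 0.0173, 0]],
    [[0, 0, 0], [0, 0.0173, 0]],
    [[0, 0, 0], [0, 0.0173, 0]],
    [[0, 0, 0], [0, 0.0173, 0]],
  ],
)

```text
time: 7.45
eef_pos: [0.5779, 0.2835, 0.1304]
tcp_rot: [0.053, -0.705, 0.705, -0.055]
contact_force: [3.2, -2.1, 0.7]
opening: 0.159
```

Emit:
send_rows(
  plan=[
    [[0, 0, 0], [0, 0, 0]],
    [[0, 0, 0], [0, 0, 0]],
    [[0, 0, 0], [0, 0, 0]],
  ],
)

```text
time: 7.75
eef_pos: [0.5778, 0.2835, 0.1304]
tcp_rot: [0.055, -0.705, 0.705, -0.057]
contact_force: [3.9, -2.8, 0.8]
opening: 0.154
```

```bash
python3 - <<'E'
from h import *
s=get_state(); M=R.from_quat(s['tcp_rot']).as_matrix(); print(s['time'],s['eef_pos'],np.degrees(np.arctan2(M[1,2],M[0,2])),s['contact_force'],s['wrist_torque'],s['qpos'])
E
```

```text
7.75 [0.57783467 0.2835446  0.13039301] -80.9269689589017 [ 3.90851561 -2.83270092  0.76387052] [-0.43087741 -0.70550687 -0.09596299] [ 2.99212613e-01  3.29818041e-01  1.74337798e+00 -1.36255356e-03
  1.06657182e+00  1.71231096e+00]
```

Emit:
send_rows(
  plan=[
    [[0, 0, 0], [0, 0, 0]],
    [[0, 0, 0], [0, 0, 0]],
    [[0, 0, 0], [0, 0, 0]],
    [[0, 0, 0], [0, 0, 0]],
    [[0, 0, 0], [0, 0, 0]],
    [[0, 0, 0], [0, 0, 0]],
    [[0, 0, 0], [0, 0, 0]],
    [[0, 0, 0], [0, 0, 0]],
    [[0, -0.1, 0], [0, 0, 0]],
    [[0, -0.2, 0], [0, 0, 0]],
    [[0, -0.3, 0], [0, 0, 0]],
    [[0, -0.3, 0], [0, 0, 0]],
  ],
  gripper=0,
)

```text
time: 8.95
eef_pos: [0.5768, 0.2839, 0.2398]
tcp_rot: [0.055, -0.705, 0.705, -0.055]
contact_force: [0.5, -0.3, 0.3]
opening: 1.003
```

Emit:
send_rows(
  plan=[
    [[0, -0.3, 0], [0, 0, 0]],
    [[0, -0.2, 0], [0, -0.02, 0]],
    [[0, 0, 0], [0, -0.023, 0]],
    [[0, 0, 0], [0, -0.023, 0]],
    [[0, 0, 0], [0, -0.023, 0]],
    [[0, 0, 0], [0, -0.023, 0]],
    [[0, 0, 0], [0, -0.023, 0]],
    [[0, 0, 0], [0, -0.023, 0]],
    [[0, 0, 0], [0, -0.023, 0]],
    [[0, 0, 0], [0, -0.023, 0]],
    [[0, 0, 0], [0, -0.023, 0]],
    [[0, 0, 0], [0, -0.023, 0]],
  ],
)

```text
time: 10.15
eef_pos: [0.577, 0.2841, 0.2993]
tcp_rot: [-0.539, 0.458, -0.458, 0.539]
contact_force: [-0.2, 0.3, 0.0]
opening: 1.002
```

Emit:
send_rows(
  plan=[
    [[0, 0, 0], [0, 0, 0]],
    [[0, 0, 0], [0, 0, 0]],
  ],
)

```text
time: 10.35
eef_pos: [0.577, 0.284, 0.2989]
tcp_rot: [-0.537, 0.46, -0.46, 0.537]
contact_force: [0.5, -0.4, 0.4]
opening: 1.002
```

```bash
python3 - <<'E'
from h import *
s,w,T=wrist(); M=R.from_quat(s['tcp_rot']).as_matrix(); print(s['time'],s['eef_pos'],np.degrees(np.arctan2(M[1,2],M[0,2])))
d=proj(w,[.577,.284,.13],T).round().astype(int); f=proj(w,[.5935,.180,.13],T).round().astype(int); print(d,f)
cut=lambda c,n:[max(c[0]-n,0),max(c[1]-n,0)]
o=[]
for c in (d,f):
    x,y=cut(c,60); o.append(cv2.resize(w['img'][y:y+120,x:x+120],(400,400),interpolation=cv2.INTER_CUBIC)); print(x,y)
cv2.imwrite('pics/w2.png',np.hstack(o)); cv2.imwrite('pics/w2full.png',w['img'])
E
```

```text
10.35 [0.57704368 0.28404305 0.29889041] 8.786956150225285
[312 181] [312 284]
252 121
252 224
```

View pics/w2.png

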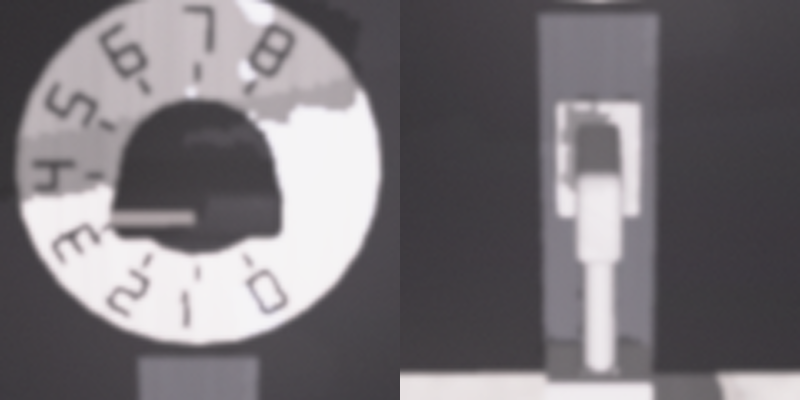

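```bash
python3 - <<'E'
from h import *
s,w,T=wrist(); M=R.from_quat(s['tcp_rot']).as_matrix()
P=[ray(w,(252+u*.3,224+v*.3),.140,T) for u,v in ((177,175),(222,175),(177,262),(222,262))]
p=np.mean(P,0); print(np.array(P).round(4)[:,:2].tolist(),p, 'exp',np.array([.577,.284])+.105*np.array([np.cos(np.radians(-81)),np.sin(np.radians(-81))]))
a=ray(w,(252+110*.3,121+218*.3),.146,T);b=ray(w,(252+195*.3,121+217*.3),.146,T);d=a-b;print('ptr yaw',np.degrees(np.arctan2(d[1],d[0])),a,b)
p[2]=.127; print((M.T@(p-s['eef_pos'])/.12).round(3), (M.T@(.12*0+np.r_[.577+.1643*.1,.284-.1037,.127]-s['eef_pos'])/.12).round(3))
E
```

```text
[[0.5849, 0.1938], [0.5974, 0.1957], [0.5892, 0.1655], [0.6021, 0.1675]] [0.59341375 0.18061487 0.14      ] exp [0.59342562 0.18029272]
ptr yaw -170.3967482245087 [0.5548854  0.27991687 0.146     ] [0.57600414 0.28349008 0.146     ]
[0.873 1.431 0.002] [0.876 1.431 0.002]
```

Emit:
send_rows(
  plan=[
    [[0.29, 0, 0], [0, 0, 0]],
    [[0.29, 0, 0], [0, 0, 0]],
    [[0.295, 0.1, 0], [0, 0, 0]],
    [[0, 0.3, 0], [0, 0, 0]],
    [[0, 0.3, 0], [0, 0, 0]],
    [[0, 0.2, 0], [0, 0, 0]],
    [[0, 0.15, 0], [0, 0, 0]],
    [[0, 0.15, 0], [0, 0, 0]],
    [[0, 0.1, 0], [0, 0, 0]],
    [[0, 0.1, 0], [0, 0, 0]],
    [[0, 0.02, 0], [0, 0, 0]],
    [[0, 0, 0], [0, 0, 0]],
  ],
)

```text
time: 11.65
eef_pos: [0.5934, 0.1803, 0.1276]
tcp_rot: [0.538, -0.46, 0.459, -0.537]
contact_force: [1.0, 0.1, 1.2]
opening: 1.003
```

Emit:
send_rows(
  plan=[
    [[0, 0, 0], [0, 0, 0]],
    [[0, 0, 0], [0, 0, 0]],
    [[0, 0, 0], [0, 0, 0]],
    [[0, 0, 0], [0, 0, 0]],
    [[0, 0, 0], [0, 0, 0]],
    [[0, 0, 0], [0, 0, 0]],
    [[0, 0, 0], [0, 0, 0]],
    [[0, 0, 0], [0, 0, 0]],
    [[0, 0, 0], [0, 0, 0]],
    [[0, 0, 0], [0, 0, 0]],
    [[0, 0, 0], [0, 0, 0]],
  ],
  gripper=1,
  grip_force=30,
)

```text
time: 12.75
eef_pos: [0.5935, 0.1803, 0.1281]
tcp_rot: [-0.537, 0.459, -0.46, 0.538]
contact_force: [-1.2, -0.4, 2.4]
opening: 0.16
```

Emit:
send_rows(
  plan=[
    [[-0.018, 0, 0], [0, 0, 0]],
    [[-0.018, 0, 0], [0, 0, 0]],
    [[-0.018, 0, 0], [0, 0, 0]],
    [[-0.018, 0, 0], [0, 0, 0]],
    [[-0.018, 0, 0], [0, 0, 0]],
    [[-0.018, 0, 0], [0, 0, 0]],
    [[-0.018, 0, 0], [0, 0, 0]],
    [[-0.018, 0, 0], [0, 0, 0]],
    [[-0.018, 0, 0], [0, 0, 0]],
    [[0, 0, 0], [0, 0, 0]],
  ],
)

```text
time: 13.75
eef_pos: [0.5904, 0.2001, 0.1281]
tcp_rot: [-0.537, 0.459, -0.459, 0.538]
contact_force: [-0.6, 0.0, 4.5]
opening: 0.16
```

Emit:
send_rows(
  plan=[
    [[-0.015, 0, 0], [0, 0, 0]],
    [[-0.015, 0, 0], [0, 0, 0]],
    [[-0.015, 0, 0], [0, 0, 0]],
    [[0, 0, 0], [0, 0, 0]],
  ],
)

```text
time: 14.15
eef_pos: [0.5896, 0.2051, 0.1281]
tcp_rot: [-0.537, 0.459, -0.46, 0.538]
contact_force: [-0.5, -1.9, 5.7]
opening: 0.156
```

Emit:
send_rows(
  plan=[
    [[-0.008, 0, 0], [0, 0, 0]],
    [[0, 0, 0], [0, 0, 0]],
  ],
)

```text
time: 14.35
eef_pos: [0.5896, 0.2051, 0.128]
tcp_rot: [0.538, -0.459, 0.46, -0.537]
contact_force: [-0.5, -4.1, 5.0]
opening: 0.154
```

Emit:
send_rows(
  plan=[
    [[0, 0, 0], [0, 0, 0]],
    [[0, 0, 0], [0, 0, 0]],
    [[0, 0, 0], [0, 0, 0]],
    [[0, 0, 0], [0, 0, 0]],
    [[0, 0, 0], [0, 0, 0]],
    [[0, 0, 0], [0, 0, 0]],
    [[0, 0, 0], [0, 0, 0]],
    [[0, 0, 0], [0, 0, 0]],
    [[0, -0.1, 0], [0, 0, 0]],
    [[0, -0.2, 0], [0, 0, 0]],
    [[0, -0.3, 0], [0, 0, 0]],
    [[0, -0.3, 0], [0, 0, 0]],
  ],
  gripper=0,
)

```text
time: 15.55
eef_pos: [0.5891, 0.2057, 0.2373]
tcp_rot: [0.538, -0.46, 0.459, -0.537]
contact_force: [0.6, 0.3, 0.3]
opening: 1.0
```

Emit:
send_rows(
  plan=[
    [[0, -0.3, 0], [0, 0, 0]],
    [[-0.3, -0.2, 0], [0, 0, 0]],
    [[-0.3, 0, 0], [0, 0, 0]],
    [[0, 0, 0], [0, 0, 0]],
    [[0, 0, 0], [0, 0, 0]],
  ],
)

```text
time: 16.05
eef_pos: [0.5778, 0.2774, 0.2964]
tcp_rot: [-0.538, 0.459, -0.459, 0.538]
contact_force: [0.5, 0.6, -0.9]
opening: 1.002
```

```bash
python3 - <<'E'
from h import *
s,w,T=wrist(); print(s['time'],s['eef_pos'],s['contact_force'],s['opening'])
x,y=[int(v) for v in proj(w,[.585,.232,.12],T)-[110,110]]; x,y=max(x,0),max(y,0); print(x,y)
t=read_camera('top')['img'][120:265,135:480]
cv2.imwrite('pics/w3.png',np.hstack([cv2.resize(w['img'][y:y+220,x:x+220],(400,400),interpolation=cv2.INTER_CUBIC)]))
cv2.imwrite('pics/t3.png',cv2.resize(t,None,fx=2.2,fy=2.2,interpolation=cv2.INTER_CUBIC))
E
```

```text
16.05 [0.57780958 0.27738666 0.29637537] [ 0.54381979  0.62568765 -0.91161373] 1.0018318474960017
201 115
```

View pics/w3.png

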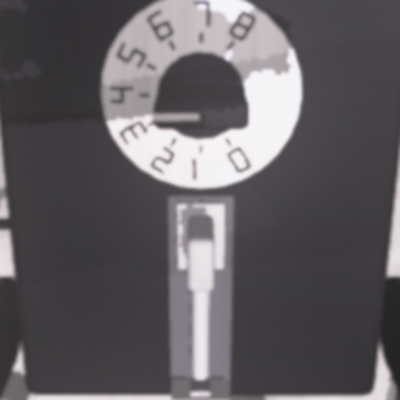

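```bash
python3 - <<'E'
from h import *
s,w,T=wrist(); f=lambda u,v,z:ray(w,(201+u*.55,115+v*.55),z,T)
p=f(201,265,.14); print('fin',p,'travel',np.linalg.norm(p[:2]-[.5934,.1805]),'to dial',np.linalg.norm(p[:2]-[.577,.284]))
d=f(152,118.5,.146)-f(200,117.5,.146); print('ptr',np.degrees(np.arctan2(d[1],d[0])))
sign_off()
E
```

```text
fin [0.5889954  0.20483708 0.14      ] travel 0.024732444392312456 to dial 0.08006658491977406
ptr -169.71594609795955
the job is handed in; nothing more can be done
```

The larger case is unlocked. I turned its dial from about 45° (roughly numeral 1.5) clockwise to 4, then slid its latch towards the dial until it hit the stop. I then let go, backed off above the case and handed in at about 16 s. The smaller case was not touched.

- **Latch:** The last wrist picture puts it 24.7 mm along its 25 mm travel, 80 mm from the dial axis. During the slide the tool moved 25.1 mm and did not move when told to go 1 mm further. In the picture the rod looked clear of the keeper, but I did not measure the gap.
- **Dial:** The pointer reads within about 1.3° of 4 (‑169.7° against ‑171°). A closer picture before the slide gave 0.6°, and both are well inside the 12° allowance.
- **Contact:** Measured forces stayed below about 6 N throughout. The gripper was open and touching nothing at the end.

No check failed. I saved a final overhead picture but did not view it, so nothing after the moves re-checked the smaller case.

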